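Scan the capsule board and hold it in the corner of fence and plate

TASK

Log in the capsule board: take the hand scanner from its dock, hold it steady for about a second a few centimetres above the barcode label on the board, pointing at the label, and stand it back in its dock. Then slide the board up square against the blue fence, without hanging over the ends of the fence, and with one diagonal push press it firmly against the fence (about 15 N) and down on the plate (about 8 N) together, never with brute force; finish while still holding that push. Leave the two jars and the mortar where they stand.

Things in the scene. Friction and masses are not known exactly. Their poses are not given: they have to be found in the camera images.
- stand: Filling stand, fixed: dark steel plate 280 x 240 mm, its top 10 mm above the bench, with a blue fence along the far edge. Origin at bench height; x points square to the fence, y along it, z up. The fence's inner face is the plane x = +100 mm; the plate spans x = -160 to +120 and y = -120 to +120 mm.
- plate: The dark steel plate of the stand, the table that the board slides on, 6 mm thick. Friction on it (coefficient 0.5 to 0.7) takes part of a push towards the fence, so bring the board to the fence before pressing down. Origin at its underside (4 mm above the bench), 20 mm nearer than the stand's origin; same axes as the stand.
- fence: The blue fence of the stand, 240 mm long (y), 18 mm thick (x), rising 46 mm above the plate. Origin at the foot of its inner face, middle of its length, at plate height; x points away from the board, square to the face.
- fence_face (a point): Middle of the fence's inner face, 23 mm above the plate; axes as the stand's.
- board: Capsule board, loose, about 0.5 kg, too wide to grip: grey base 130 x 130 x 12 mm with a white block 95 (x) x 130 x 22 mm on it, flush at the fence side and leaving a flat step on the robot's side, x = -65 to -30 mm, 12 mm high. Origin: centre of the underside; x to the fence-side face (x = +65), z up. Starts on the plate, 20 to 70 mm short of the fence, up to 13 deg askew; against the fence its origin is at stand x = +35.
- riser (a point): Middle of the upright white face (130 mm wide, 22 mm tall) behind the board's step: board x = -30 mm, 23 mm above the underside, 11 mm above the step; axes as the board's, the face looks to -x. Pushing on it slides the board; pushing down on the step in front of it presses the board on the plate.
- label (a point): Middle of the white barcode label, 52 x 30 mm, on the board's top (board x = +17.5, y = -42 mm).
- scanner: Hand scanner, loose, 0.16 kg, 143 mm tall, standing nose down in the dock: round grey nose 44 mm across, tapering from 22 mm height, then a white handle 34 (x) x 30 mm (y) from 38 to 138 mm height, gripped across its 30 mm. Origin: centre of the nose's flat underside, z up along the handle; it reads along -z.
- scanner_mid (a point): Point on the scanner's axis 70 mm above its nose, on the handle; axes as the scanner's.
- scanner_nose (a point): Centre of the scanner's reading window, the flat underside of the nose; it looks along the scanner's -z and reads from about 15 to 120 mm away. Axes as the scanner's.
- dock: Black ring fixed on the bench, the scanner's dock: 60 mm inside, 72 mm outside, 14 mm high. Origin on the bench at its centre; the scanner stands inside it on the bench.
- amber_jar: Amber glass jar with black cap, 68 mm across, 115 mm tall, bystander. Origin at the centre of its underside.
- green_jar: Green glass jar with white cap, 52 mm across, 85 mm tall, bystander. Origin at the centre of its underside.
- mortar: White ceramic mortar bowl, 100 mm across, 60 mm tall, bystander. Origin at the centre of its underside.
Not all that is in view belongs to the job. Several things look just like the scanner: the one meant starts farthest to the robot's left. There is more than one size of the board; the job needs the smaller.

How it is judged (in metres and radians):
On the way, in this order (a step that is already met when the one before it is completed fails the run):
1. the held scanner points at the barcode label from 15 to 120 mm, aimed within 18 mm of its middle, and stays still (x of label in the frame of scanner_nose between -0.018 and 0.018 m and y of label in the frame of scanner_nose between -0.018 and 0.018 m and z of label in the frame of scanner_nose between -0.12 and -0.015 m and linear speed of scanner below 0.03 m/s and angular speed of scanner below 0.25 rad/s and contact force between the fingers and scanner above 0.5 N), for 0.5 s.
2. the scanner stands upright in its dock again, let go (horizontal distance between scanner_nose and dock below 0.012 m and height (world z) of scanner_nose below 0.004 m and angle between scanner_mid's own z axis and vertical below 0.06 rad and contact force between the fingers and scanner below 0.05 N), for 0.2 s.
At the end, for the whole second after the job is handed in: Board flat on the plate, square to the fence (0.03 rad), touching it and not past its ends; fingers pressing it: fence bears over 2 N, plate over 9 N (4 to 6 N of it the board's weight); scanner upright in its dock (12 mm), let go (all of step 2 and contact force between board and fence above 2 N and contact force between board and plate above 9 N and contact force between the fingers and board above 3 N and angle between the x axis of board and the x axis of stand, either way round below 0.03 rad and angle between board's own z axis and vertical below 0.025 rad and x of board in the frame of stand above 0.032 m and z of board in the frame of stand below 0.0125 m and y of board in the frame of stand between -0.055 and 0.055 m and linear speed of board below 0.01 m/s); the arm keeps its last pose, push and grip.
It fails at once if a jar or the mortar is pushed more than 25 mm from its place or tipped over (distance of any of amber_jar, green_jar, mortar from where it was at the start of the episode above 0.025 m or angle between any of amber_jar, green_jar, mortar's own z axis and vertical above 0.5 rad).
It fails at once if the board is pressed brutally, over 60 N (contact force between the fingers and board above 60 N).
It also fails if it takes over 58 s, if anything falls off the work surface, if the arm or the gripper's body presses on something with over 40 N, if the wrist force passes 120 N, or if a joint passes its speed limit or range.

ROBOT

A 6-joint arm with a two-finger parallel gripper is mounted at the origin on the work surface. World frame = base frame: x ahead of the robot, y to its left, z up, the work surface at z = 0. Lengths are in mm, angles in degrees, forces in N, time in s.
With the tool pointing down it reaches from about 325 to 875 mm from the base axis. Payload 4.4 kg.
Tool frame: the origin (TCP) lies midway between the tips of the shut fingers; the grasp point (between the pads) lies hold_point_z behind it (hold_point_z is the distance from the TCP to the grasp point, in mm); z points along the fingers, y is the direction in which the jaws open and shut (so a half turn about z gives the same grasp; the last joint's range is limited). The gripper opens to 85 mm and grips with 20 to 120 N. Pads are 22 mm wide; open, the fingers measure 114 mm over their backs; the gripper's body (76 mm by 85 mm) begins 54 mm behind the grasp point. The pads swing forward as they close: fully open they stand 13 mm farther back than shut.
Start: joints at [55.491, 11.837, 88.321, -0, 79.842, -8.623], TCP at [251.046, 517.304, 231.282] pointing down, gripper open.
Joint ranges: [-156.59, 156.59], [-49.26, 127.26], [12.9, 141.05], [-63.56, 243.56], [4.71, 150.69], [-161.64, 161.64]. Speed limits (degrees/s): [159.86, 159.86, 180, 180, 180, 180].

INTERFACE

Orientations are given as [roll, pitch, yaw] about the fixed x, y, z axes, in that order (R = Rz(yaw) Ry(pitch) Rx(roll)).
In Python, from bench import movep, line_to, movej, grip, dwell, inverse_kinematics, sense, camera, Unreachable, close_job, hold_point_z gives the robot as it stands. Calls block until the motion is done:
- movep(position, orientation): joint-space move of the TCP to a pose.
- line_to(position, rotation=None, vel=150, max_force=None): straight line of the TCP; rotation=None keeps the orientation; vel is the mean speed in mm/s. With max_force (N) it stops when the force on the tool has changed by that much, and returns True; else False.
- movej(angles): joint-space move.
- grip(opening): finger opening in mm; the grip force is fixed at half the most; returns when the fingers have stopped.
- dwell(seconds).
- inverse_kinematics(position, orientation): joint angles nearest the present ones, or None.
- sense(): the state.
- camera(name): name is "side" or "top"; returns a dict with "pixels" (384x512x3 uint8, blue, green, red), "intrinsics" (3x3 intrinsics, pixels), "dist_coeffs" ([k1, k2, p1, p2, k3] as OpenCV has them; the pictures are not rectified), "rvec" (rotation vector, rad) and "tvec" (3), from world to camera coordinates, as OpenCV has them. Camera axes: x right, y down, z forward; pixel columns grow to the right and rows downward; lengths in mm; the calibration is good to about 2 mm. A picture is of the moment at which its call begins. There is no depth.
A pose or a line that the arm cannot do raises Unreachable and nothing moves.
- close_job(): hands the job in, once; it reports no verdict.
The state is a dict: "clock": time; "joint_positions": joint angles; "joint_velocities": joint speeds; "effort": joint torques, N m; "tcp_pos": TCP position; "ee_rot": TCP orientation; "ft_force": force on the tool from outside, world axes, zero at the start; "wrist_torque": the same for the moment, N m; "opening": finger opening in mm.
Only numpy, scipy, OpenCV 4.12 (cv2) and the standard library are available. Lean on these libraries where they do the work, as an engineer would, in place of code of your own. Each camera call takes 0.05 s, during which the arm holds its last target. There are 200 camera calls.

## Working session

There is one attempt and no reset: what is moved stays moved. The work goes in short steps, each a Python script; the robot and the scene stay as the last script left them, time stands still between calls to the robot, and variables do not carry over. Pictures are saved under pics/ and viewed, about 8 in all and at most 12, crops included, and the job is handed in when it is done.

```bash
mkdir -p pics; ls; cat > h.py <<'E'
import numpy as np, cv2
from bench import *
def snap(n,f=None):
    c=camera(n)
    if f: cv2.imwrite('pics/'+f,c['pixels'])
    c['K']=np.array(c['intrinsics'],float);c['D']=np.array(c['dist_coeffs'],float)
    c['r']=np.array(c['rvec'],float);c['t']=np.array(c['tvec'],float).reshape(3)
    return c
def ray(c,uv):
    p=cv2.undistortPoints(np.array(uv,float).reshape(-1,1,2),c['K'],c['D']).reshape(-1,2)
    R=cv2.Rodrigues(c['r'])[0]
    return -R.T@c['t'], np.c_[p,np.ones(len(p))]@R
def onz(c,uv,z):
    o,d=ray(c,uv); return o+d*((z-o[2])/d[:,2])[:,None]
def proj(c,P): return cv2.projectPoints(np.array(P,float).reshape(-1,1,3),c['r'],c['t'],c['K'],c['D'])[0].reshape(-1,2)
E
python3 - <<'E'
from h import *
for n in('top','side'):
    c=snap(n,n+'0.png'); print(n,ray(c,[[256,192]]))
print(hold_point_z,sense())
E
```

```text
pics
top (array([ 260.74956666,   -4.57324458, 1203.86239475]), array([[ 0.2001075 , -0.00256749, -0.97984542]]))
side (array([  -3.84281716, -764.35481539,  869.20833684]), array([[ 0.37574472,  0.6319287 , -0.6778524 ]]))
18.700000000000003 {'clock': 0.1, 'joint_positions': array([ 5.54920249e+01,  1.18800391e+01,  8.83983577e+01, -1.59665263e-03,
        7.98425151e+01, -8.62288894e+00]), 'joint_velocities': array([ 0.08191569, -0.21043466, -0.08092202, -0.08012891,  0.03726377,
        0.0211691 ]), 'effort': array([ 1.03544410e-04, -3.84088254e+01, -2.92548144e+01, -1.66036129e-04,
        4.76288595e-03, -5.89597320e-06]), 'tcp_pos': array([250.64098086, 516.71764327, 230.22078798]), 'ee_rot': array([-1.79880219e+02, -1.65750926e-02,  1.54115180e+02]), 'ft_force': array([-0.09723314,  0.60796566,  0.08957055]), 'wrist_torque': array([ 0.00386129, -0.00024512, -0.00747803]), 'opening': 85.26005135575808}
```

View pics/top0.png

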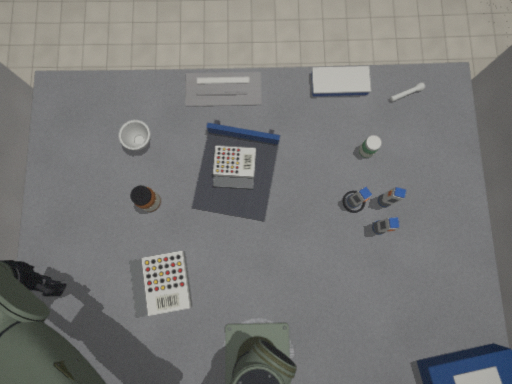

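View pics/side0.png

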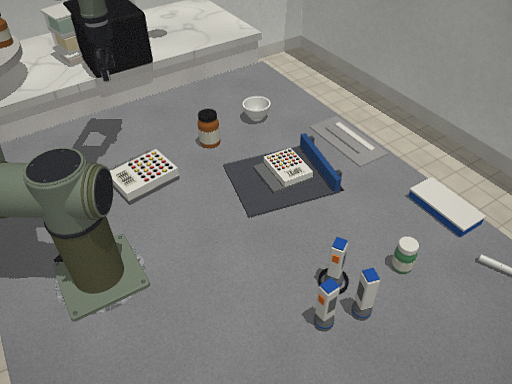

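The top view has the stand at about (240,165) and the small board at (234,165). The docked scanner is at (354,201) and is the leftmost; the look-alikes are at (388,197) and (383,226). The green jar is at (370,147), the amber jar at (145,198) and the mortar at (135,136).

```bash
python3 - <<'E'
from h import *
t=snap('top'); s=snap('side')
a=cv2.resize(t['pixels'][110:225,185:285],None,fx=5,fy=5,interpolation=cv2.INTER_CUBIC)
b=cv2.resize(t['pixels'][165:245,335:415],None,fx=3.5,fy=3.5,interpolation=cv2.INTER_CUBIC)
cv=np.zeros((575,790,3),np.uint8);cv[:a.shape[0],:500]=a;cv[:280,505:785]=b
b=cv2.resize(s['pixels'][230:335,300:390],None,fx=2.7,fy=2.7,interpolation=cv2.INTER_CUBIC);cv[285:285+b.shape[0],505:505+b.shape[1]]=b
cv2.imwrite('pics/c1.png',cv)
def blobs(c,m,amin=25):
    n,l,st,ce=cv2.connectedComponentsWithStats(m.astype(np.uint8)*255)
    for i in range(1,n):
        if st[i,4]>=amin:
            cnt=cv2.findContours((l==i).astype(np.uint8),0,2)[0][0]
            yield ce[i],st[i],cv2.minAreaRect(cnt),cv2.boxPoints(cv2.minAreaRect(cnt))
for n,c in(('top',t),('side',s)):
    h=cv2.cvtColor(c['pixels'],cv2.COLOR_BGR2HSV)
    m=(abs(h[...,0].astype(int)-110)<10)&(h[...,1]>150)&(h[...,2]>60)
    for ce,st,r,bx in blobs(c,m): print(n,'blue',ce.round(1),st[4],np.round(r[1],1),bx.round(1).tolist(),onz(c,[ce],140 if n=='x' else 143).round(0))
h=cv2.cvtColor(t['pixels'],cv2.COLOR_BGR2HSV)
for p in[(205,200),(240,200),(250,205),(100,100),(300,200),(232,182),(225,150),(245,150)]: print(p,h[p[1],p[0]])
E
```

```text
top blue [364.7 192. ] 46 [7.5 7. ] [[359.8999938964844, 191.10000610351562], [365.8999938964844, 187.5], [369.79998779296875, 193.89999389648438], [363.70001220703125, 197.60000610351562]] [[ 471. -320.  143.]]
top blue [400.  192.2] 56 [8.5 6.3] [[394.8999938964844, 194.1999969482422], [396.5, 188.10000610351562], [404.70001220703125, 190.1999969482422], [403.20001220703125, 196.3000030517578]] [[ 468. -421.  143.]]
top blue [393.7 222.4] 47 [7. 7.] [[390.0, 219.0], [397.0, 219.0], [397.0, 226.0], [390.0, 226.0]] [[ 382. -395.  143.]]
top blue [481.4 365.5] 966 [34. 82.] [[429.0, 349.0], [511.0, 349.0], [511.0, 383.0], [429.0, 383.0]] [[   5. -585.  143.]]
side blue [320.5 161.5] 507 [65.9 12.6] [[294.6000061035156, 140.10000610351562], [304.5, 132.3000030517578], [345.29998779296875, 184.0], [335.3999938964844, 191.8000030517578]] [[602. -79. 143.]]
side blue [440.3 215.8] 405 [77.6 23. ] [[401.5, 212.89999389648438], [410.0, 191.60000610351562], [482.20001220703125, 220.10000610351562], [473.70001220703125, 241.39999389648438]] [[ 711. -387.  143.]]
side blue [339.4 243.2] 124 [10.7 11.6] [[332.0, 246.0], [337.20001220703125, 235.60000610351562], [346.79998779296875, 240.39999389648438], [341.6000061035156, 250.8000030517578]] [[ 464. -323.  143.]]
side blue [370.4 274.5] 145 [14.3 11.2] [[362.20001220703125, 270.3999938964844], [372.20001220703125, 265.3999938964844], [378.6000061035156, 278.20001220703125], [368.6000061035156, 283.20001220703125]] [[ 463. -422.  143.]]
side blue [329.3 285.2] 163 [11.9 15.5] [[319.79998779296875, 284.20001220703125], [332.70001220703125, 275.5], [339.29998779296875, 285.5], [326.3999938964844, 294.1000061035156]] [[ 377. -397.  143.]]
(205, 200) [120  19  81]
(240, 200) [111  22  81]
(250, 205) [105  19  80]
(100, 100) [ 90   2 117]
(300, 200) [105   8 125]
(232, 182) [150   5 111]
(225, 150) [ 23  14 165]
(245, 150) [ 30   7 188]
```

View pics/c1.png

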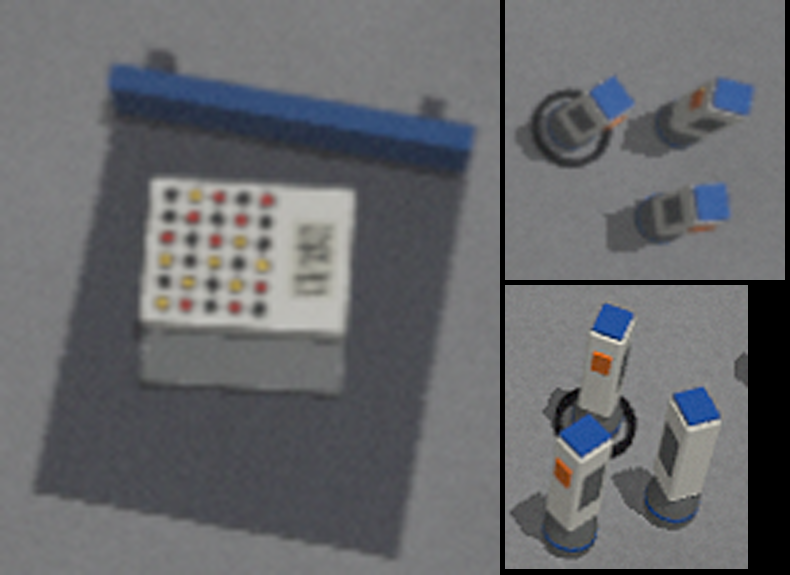

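The crop shows the board's white top, with corners (150,178), (355,190), (345,333) and (142,322), and the barcode at (314,260). The plate's near corners are (35,492) and (398,557), and the fence's top outer edge runs from (108,66) to (475,127).

```bash
python3 - <<'E'
from h import *
t=snap('top'); s=snap('side')
def C(p): return np.array(p,float)/5-.4+[185,110]
np.set_printoptions(precision=1,suppress=True)
def show(n,P):
    d=np.roll(P,-1,0)-P; print(n,P[:,:2].tolist() if 0 else P[:,:2].ravel(),'len',np.hypot(d[:,0],d[:,1]),'ang',np.degrees(np.arctan2(d[:,1],d[:,0])),'c',P.mean(0))
show('board',onz(t,C([(150,178),(355,190),(345,333),(142,322)]),44))
show('plate near',onz(t,C([(35,492),(398,557)]),10))
show('fence outer top',onz(t,C([(108,66),(475,127)]),56))
print('label',onz(t,C([(314,260)]),44))
show('cap top',onz(t,[[359.9,191.1],[365.9,187.5],[369.8,193.9],[363.7,197.6]],143))
h=cv2.cvtColor(s['pixels'],cv2.COLOR_BGR2HSV)
m=((abs(h[...,0].astype(int)-110)<10)&(h[...,1]>150)&(h[...,2]>60)).astype(np.uint8)*255
for roi in[(325,230,30,27)]:
    x,y,w,hh=roi; c=max(cv2.findContours(m[y:y+hh,x:x+w],0,2)[0],key=cv2.contourArea)[:,0]+[x,y]
    W=onz(s,c,143)[:,:2]; r=cv2.minAreaRect(W.astype(np.float32)); print('cap side',r)
W=onz(t,np.argwhere((lambda z:z)(((lambda h:(abs(h[...,0].astype(int)-110)<10)&(h[...,1]>150)&(h[...,2]>60))(cv2.cvtColor(t['pixels'],cv2.COLOR_BGR2HSV)))))[:,::-1],143)[:,:2]
# side label & board in side via dark plate check
print('side proj board pts', proj(s,[onz(t,C([(314,260)]),44)[0]]), proj(t,[[468,-321,0]]))
# dock centre from dark pixels
g=cv2.cvtColor(t['pixels'],cv2.COLOR_BGR2GRAY)[182:222,335:372]
ys,xs=np.where(g<45); print(g.min(),len(xs)); 
k=cv2.fitEllipse(np.c_[xs,ys][cv2.convexHull(np.c_[xs,ys].astype(np.int32),returnPoints=False)[:,0]].astype(np.float32)); print(k, onz(t,[[k[0][0]+335,k[0][1]+182]],14))
a=cv2.resize(s['pixels'][130:220,225:350],None,fx=6,fy=6,interpolation=cv2.INTER_CUBIC); cv2.imwrite('pics/s1.png',a)
E
```

```text
board [655.  123.4 644.2  -9.2 549.2  -1.  559.  128.5] len [133.1  95.4 129.8  96.1] ang [-94.6 175.   85.7  -3. ] c [601.8  60.4  44. ]
plate near [456.  201.2 409.1 -32.1] len [238. 238.] ang [-101.4   78.6] c [432.6  84.5  10. ]
fence outer top [727.2 149.3 680.9 -87.3] len [241. 241.] ang [-101.1   78.9] c [704.1  31.   56. ]
label [[597.8  18.   44. ]]
cap top [ 474.  -306.9  484.2 -324.9  465.2 -334.6  454.7 -316.4] len [20.7 21.4 21.  21.5] ang [ -60.3 -152.9  119.9   26.2] c [ 469.5 -320.7  143. ]
cap side ((463.4950256347656, -323.4560546875), (31.46729850769043, 23.29497718811035), 31.034099578857422)
side proj board pts [[295.9 171. ]] [[352.4 201.7]]
35 22
((17.967016220092773, 19.94350242614746), (18.628154754638672, 20.214099884033203), 104.74514770507812) [[ 464.8 -318.9   14. ]]
```

View pics/s1.png

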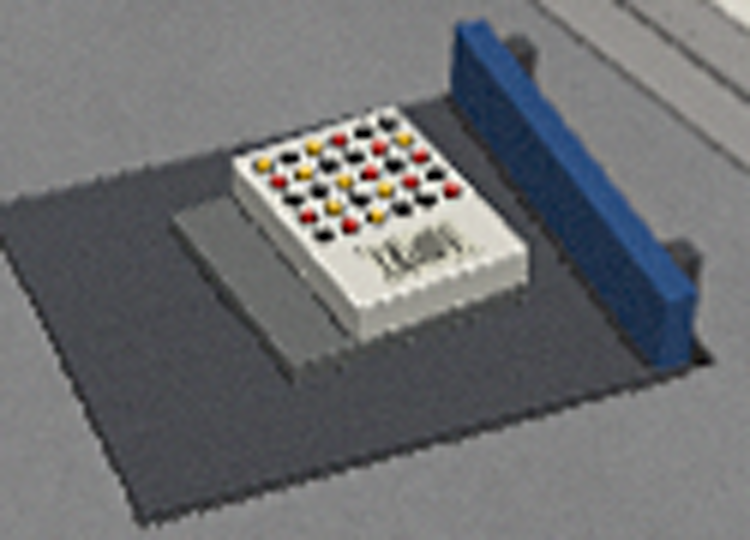

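Stand is at (589, 53.6), yaw about -11.2°. Board origin is (584, 62), yaw about -4.3°, so about 41 mm short of the fence. The label is at (598, 18). Scanner axis is (467, -321), yaw about 31°. The sizes agree with those given (133×95 and 238–241 mm). Next: grasp.

```bash
python3 - <<'E'
from h import *
np.set_printoptions(precision=1,suppress=True)
O=[180,0,31]
grip(65)
movep([467,-321,240],O); print(sense()['tcp_pos'],sense()['clock'])
print(line_to([467,-321,82],vel=120,max_force=12)); print(sense()['tcp_pos'])
grip(0); s=sense(); print(s['opening'],s['tcp_pos'],s['ft_force'])
line_to([467,-321,190],vel=120); s=sense(); print(s['opening'],s['tcp_pos'],s['ee_rot'],s['ft_force'],s['clock'],s['joint_positions'])
t=snap('top');d=snap('side')
a=cv2.resize(t['pixels'][150:250,320:420],None,fx=4,fy=4);b=cv2.resize(d['pixels'][150:300,270:420],None,fx=2.66,fy=2.66)[:400]
cv2.imwrite('pics/g.png',np.hstack([a,b[:400,:395]][:1]+[cv2.resize(b,(400,400))]))
E
```

```text
[ 467.4 -320.2  240. ] 3.675
False
[ 467.6 -321.6   83. ]
29.313008603682135 [ 467.4 -321.3   82.7] [ 0.2 -0.   3.3]
29.604896556975092 [ 466.4 -320.4  188.8] [-179.9    0.    31. ] [-0.9  0.3 -1.9] 6.6 [-43.3  13.   92.1   0.   75.   15.7]
```

View pics/g.png

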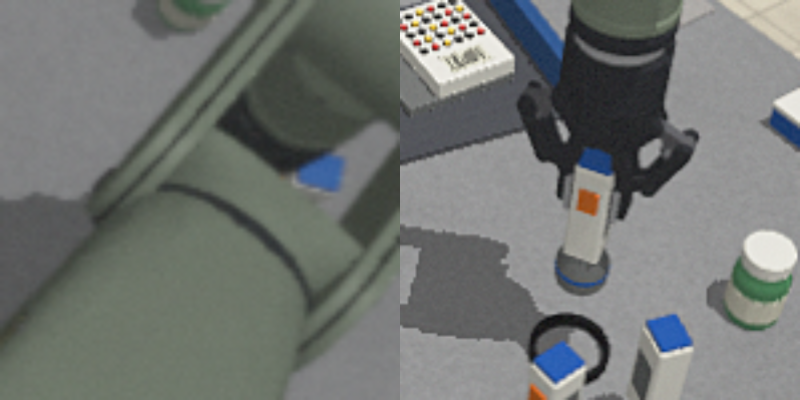

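The 29.3 mm opening matches the 30 mm side, and the scanner is lifted upright above the dock. Now the scan.

```bash
python3 - <<'E'
from h import *
np.set_printoptions(precision=1,suppress=True)
line_to([598,18,200],vel=150); line_to([598,18,165],vel=60); dwell(1.3)
s=sense(); print(s['opening'],s['tcp_pos'],s['ee_rot'],s['clock'])
d=snap('side'); print(proj(d,[[598,18,44],[598,18,83]]))
cv2.imwrite('pics/scan.png',cv2.resize(d['pixels'][70:220,210:360],None,fx=4,fy=4))
E
```

```text
29.40891955466029 [598.  18. 165.] [-180.   -0.   31.] 11.3083
[[295.9 171. ]
 [296.5 160.5]]
```

View pics/scan.png

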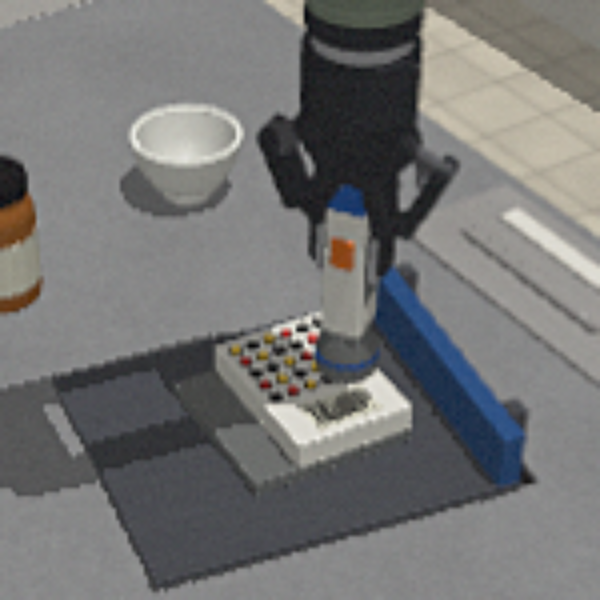

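The nose is at (297.5,162), directly over the label at about (295,171), and both match the predicted pixels within about 2 px, so the scan is done. Next I return the scanner to its dock.

```bash
python3 - <<'E'
from h import *
np.set_printoptions(precision=1,suppress=True)
d=snap('side'); print(onz(d,[[295,171]],44))
line_to([598,18,195],vel=80); line_to([467,-321,195],vel=170); line_to([467,-321,110],vel=100)
print(line_to([467,-321,81],vel=30,max_force=6)); s=sense(); print(s['tcp_pos'],s['ft_force'],s['ee_rot'])
grip(50); dwell(.3); s=sense(); print(s['tcp_pos'],s['opening'])
line_to([467,-321,240],vel=120); 
grip(0)
movep([420,-60,260],[180,0,-11.2]); s=sense();print(s['tcp_pos'],s['clock'],s['joint_positions'],s['opening'])
t=snap('top','t2.png');d=snap('side')
h=cv2.cvtColor(t['pixels'],cv2.COLOR_BGR2HSV)
m=((abs(h[...,0].astype(int)-110)<10)&(h[...,1]>150)&(h[...,2]>60)).astype(np.uint8)
n,l,st,ce=cv2.connectedComponentsWithStats(m)
for i in range(1,n):
    if st[i,4]>25: print(ce[i],st[i,4],onz(t,[ce[i]],143))
a=cv2.resize(t['pixels'][110:225,185:285],None,fx=4,fy=4,interpolation=cv2.INTER_CUBIC)
b=cv2.resize(d['pixels'][220:335,290:405],None,fx=3,fy=3,interpolation=cv2.INTER_CUBIC)
cv=np.zeros((460,760,3),np.uint8);cv[:,:400]=a;cv[:345,405:750]=b;cv2.imwrite('pics/r.png',cv)
E
```

```text
[[595.8  19.5  44. ]]
True
[ 466.7 -320.7   82.7] [0.5 0.1 4.3] [-179.9    0.    31. ]
[ 465.6 -319.7   81.3] 50.02196709730416
[420.4 -60.5 260.3] 19.7667 [-19.9  -8.6 105.9  -0.   82.7  81.3] 0.19678583439655822
[364.7 192.3] 40 [[ 470.2 -320.4  143. ]]
[399.8 191.9] 50 [[ 469.4 -420.4  143. ]]
[393.6 222.5] 51 [[ 381.3 -395.1  143. ]]
[485.  364.7] 861 [[   6.6 -594.1  143. ]]
```

View pics/r.png

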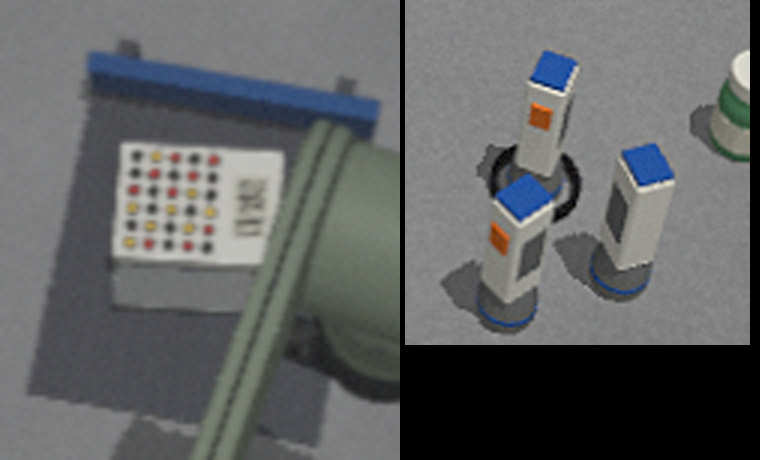

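The scanner stands upright in its dock again, with its cap back within 1 mm of the start, and the board is undisturbed. Now I push with the two fingers spread along the fence direction, first touching the step to get its height.

```bash
cat >> h.py <<'E'
np.set_printoptions(precision=1,suppress=True)
a=np.radians(-11.2);SX=np.array([np.cos(a),np.sin(a),0]);SY=np.array([-np.sin(a),np.cos(a),0]);S0=np.array([589,53.6,0])
def W(x,y,z): return S0+x*SX+y*SY+[0,0,z]
def st():
    s=sense();p=s['tcp_pos']-S0;f=s['ft_force'];return np.array([p@SX,p@SY,p[2],f@SX,f@SY,f[2],s['clock'],s['opening']])
E
python3 - <<'E'
from h import *
O=[180,0,-11.2]
grip(70)
movep(W(-57,4,120),O); line_to(W(-57,4,45),vel=100); print(st())
print(line_to(W(-57,4,8),vel=12,max_force=2.5)); print(st())
z=st()[2]; line_to(W(-57,4,z+4),vel=40); print(st())
print(line_to(W(15,4,z+4),vel=18,max_force=12)); print(st()); dwell(.2); print(st())
t=snap('top');d=snap('side')
A=cv2.resize(t['pixels'][110:225,185:285],None,fx=4,fy=4,interpolation=cv2.INTER_CUBIC)
b=cv2.resize(d['pixels'][110:225,225:325],None,fx=4,fy=4,interpolation=cv2.INTER_CUBIC)
cv2.imwrite('pics/p.png',np.hstack([A,b]))
E
```

```text
[-56.3   4.   45.7   0.4  -0.6   0.8  22.3  70.1]
True
[-57.    4.   14.3  -0.4  -0.2   4.3  24.6  70.3]
[-56.9   4.   18.5  -0.2  -0.9  -0.1  24.8  69.8]
True
[-6.9  4.  17.7 -0.3 -0.7 -0.2 27.4 69.9]
[-8.7  3.8 16.5 -0.2 -0.1 -0.4 27.6 70. ]
```

View pics/p.png

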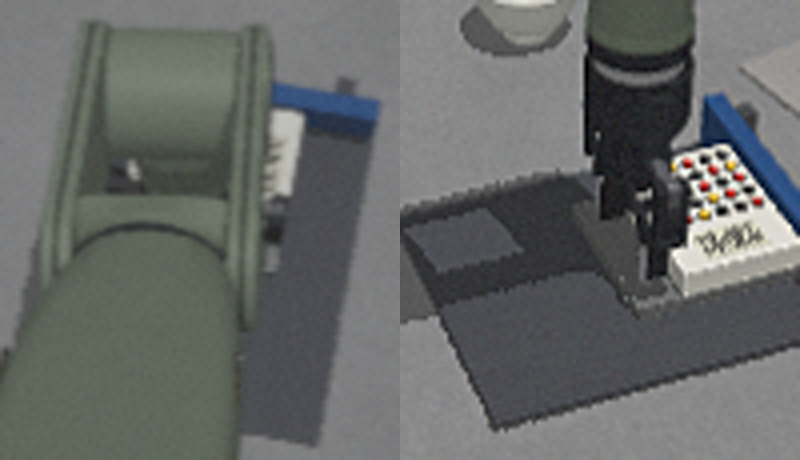

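The arm stopped at stand x ≈ -7, where the fence contact was expected (-6), and the board looks square with the fence in the side view. Next comes the force-guided diagonal push.

```bash
python3 - <<'E'
from h import *
b=st(); x,z=b[0],b[2]
for k in range(60):
    # diagonal: push to fence and down together, step by force error
    s=st(); fx,fz=-s[3],s[5]
    if k%5==0: print(k,round(x,2),round(z,2),s)
    if abs(fx-15)<1.5 and abs(fz-8)<1.2 and k>3: break
    x+=float(np.clip((15-fx)*.04,-.5,.5)); z-=float(np.clip((8-fz)*.04,-.3,.3))
    if fx>35 or fz>30: print('high',s); break
    line_to(W(x,4,z),vel=10); dwell(.08)
print(k,x,z,st())
for _ in range(4): dwell(.3); print(st())
E
```

```text
0 -9.2 16.24 [-9.2  3.8 16.2 -0.6  0.4  0.4 27.7 70. ]
5 -6.7 14.74 [-6.7  4.  14.8 -0.6 -0.2 -0.4 29.4 69.7]
10 -4.64 14.11 [-6.6  4.  14.5 -7.7 -1.  10.  31.1 69.9]
15 -3.38 14.44 [-6.7  4.  14.5 -8.7 -1.3 10.1 32.7 70.3]
20 -2.45 14.84 [ -6.7   4.   14.5 -11.6  -1.   10.   34.4  70. ]
25 -1.82 15.18 [ -6.7   4.   14.5 -11.7  -0.8   9.8  36.1  69.7]
30 -1.34 15.51 [ -6.7   4.   14.5 -13.4  -0.3   9.5  37.7  70. ]
35 -0.95 15.69 [ -6.8   4.   14.5 -13.3  -0.3   9.   39.4  70.1]
38 -0.7415788136362762 15.838157686890947 [ -6.8   4.   14.5 -13.8  -0.6   8.5  40.4  70.4]
[ -6.8   4.   14.5 -12.8   0.3   8.9  40.7  69.8]
[ -6.8   4.   14.5 -12.9  -0.    8.7  41.   70.4]
[ -6.7   4.   14.6 -12.1  -0.7   9.8  41.3  69.8]
[ -6.8   4.   14.5 -13.6  -0.5   8.7  41.6  70.1]
```

```bash
python3 - <<'E'
from h import *
line_to(W(.3,4,15.85),vel=10); dwell(.3); print(st()); dwell(.3); print(st())
d=snap('side')
cv2.imwrite('pics/f.png',cv2.resize(d['pixels'][110:205,240:350],None,fx=6,fy=6,interpolation=cv2.INTER_CUBIC))
# predicted pic corners of seated board's top (y offset 5) 
P=[W(35+dx,6+dy,44) for dx,dy in[(65,65),(65,-65),(-30,-65)]]
print((proj(d,P)-[240,110]+.5)*6)
E
```

```text
[ -6.8   4.   14.5 -15.6  -0.9  11.6  42.2  70. ]
[ -6.8   4.   14.6 -16.4  -1.   11.   42.5  70.4]
[[403.3 210.5]
 [518.9 359.2]
 [340.4 406.9]]
```

View pics/f.png

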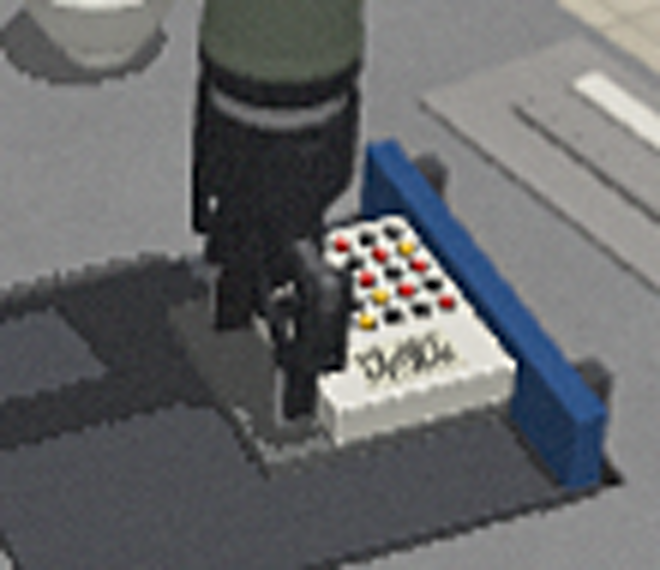

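The board's right corners at (515,365) and (340,410) match the predicted seated position within about 1 px of the original image. No gap is visible along the fence, and the forces are steady.

```bash
python3 - <<'E'
from h import *
print(st()); close_job()
E
```

```text
[ -6.8   4.   14.5 -16.3  -0.5  11.7  42.5  70. ]
the job is handed in; nothing more can be done
```

The job is handed in at 42.5 s on the clock, with the push still held; `close_job()` gives no verdict.

- **Scan:** I held the docked scanner still for about 1.3 s, roughly 40 mm above the label. Its nose and the label lay within about 2 px of where I predicted, so the aim was off by an estimated 5 mm at most.
- **Docking:** The scanner was set back upright in its dock and let go, with its cap within 1 mm of where it started. I checked this right after release, not again at the end.
- **Board:** I slid it to the fence with the two spread fingers and then pressed it diagonally. The last reading was about 16 N towards the fence and 11.7 N down, steady. The downward force is above the 8 N asked for. It rose from about 9 N when I raised the push towards the fence, and I left it there.
- **Squareness:** The last side view shows the board flush, with no gap along the fence and well within its ends. I judged this from the picture and from the fingers stopping where expected, and did not measure the angle.
- **Jars and mortar:** The arm kept well clear of them, but I did not measure their positions afterwards.

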